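# Extend the hob guard by one hole

### The arm

A 6-joint arm with a two-finger parallel gripper is mounted at the origin on a cart in front of the work surface, level with it; the furniture and walls round the work are solid. World frame = base frame: x ahead of the robot, y to its left, z up, the work surface at z = 0. Lengths are in m, angles in rad, forces in N, time in s.
With the tool pointing down it reaches from about 0.275 to 0.775 m from the base axis. Payload 14.6 kg.
Tool frame: the origin (TCP) lies between the finger pads; the fingertips stand 22 mm ahead of it and the grasp point (between the pads) lies 3 mm ahead of it; y points along the fingers, x is the direction in which the jaws open and shut, and the axes are right-handed (so a half turn about y gives the same grasp; the last joint's range is limited). The gripper opens to 85 mm and grips with 20 to 120 N. Pads are 22 mm wide; open, the fingers measure 114 mm over their backs; the gripper's body (76 mm by 85 mm) begins 54 mm behind the grasp point. The pads swing forward as they close: fully open they stand 13 mm farther back than shut.
Start: joints at [-1.323, 0.263, -0.048, 1.259, 0, 1.415], TCP at [0.206, -0.483, 0.253] pointing down, gripper open.
Joint ranges: [-2.65, 2.65], [-0.89, 1.7], [-1.18, 1.37], [-2.13, 2.11], [-1.35, 1.29], [-3.14, 3.14]. Speed limits (rad/s): [1.89, 1.89, 2.57, 2.79, 3.14, 3.14].

### API

Orientations are given as a unit quaternion [x, y, z, w].
In Python, from rig import manip gives the robot as it stands.
- The arm moves only by the shell command python3 -m jog 'ROWS' [OPENING]. ROWS is JSON, a list of rows, each a list of 6 numbers: the shift along the tool's x, y, z in m, then the turn, a rotation vector about the tool's x, y, z in rad. In form: [[dx, dy, dz, rx, ry, rz], ...]. A call has 1 to 8 rows; each row is the pose to reach, as a shift and turn from the pose commanded when the call began, along the tool's axes at that moment; what a row does not reach only later rows make up. A row lasts 1/12 s, in which the tool goes at most 41.7 mm and 7.16 degrees, less where a joint would pass 70% of its speed; a pose out of reach is approached as far as the arm can. A call with a gripper value outside its range is refused whole. OPENING is the finger opening in m, from 0 to 0.0854, set as the call begins (- or left out, the last holds). The fingers move at their own pace and stop on an object; the grip force is fixed at half the most. Time passes only in rows, so rows that repeat a pose let the fingers close. It gives the time, the measured TCP pose, the force and the opening at its end, in the units of the state.
- manip.state(): the state, without advancing time (a new reading comes with each control period).
- manip.snapshot(name): name is "scene" or "top"; returns (picture, depth): 420x560x3 uint8, red, green, blue; 420x560 float32, m along the optical axis (not along the pixel's ray), 0 where there is no reading.
- manip.camera_info(name): a dict with "camera_matrix" (3x3 intrinsics, pixels), "eye" and "rotation" of the camera in the world. Camera axes: x right, y up, looking along -z (the intrinsics and any distortion apply to the point x, -y, -z); pixel columns grow to the right and rows downward; lengths in m; the calibration is good to about 2 mm. A picture is of the moment at which its call begins. camera_info takes no time and is no camera call.
- manip.sign_off(): hands the job in, once; it reports no verdict.
The state is a dict: "time_s": time; "q": joint angles; "dq": joint speeds; "joint_efforts": joint torques, N m; "ee_pos": TCP position; "orientation": TCP orientation; "wrist_force": force on the tool from outside, world axes, zero at the start; "moment": the same for the moment, N m; "width": finger opening in m.
Only numpy, scipy, OpenCV 4.12 (cv2) and the standard library are available. Lean on these libraries where they do the work, as an engineer would, in place of code of your own. Each camera call takes 0.05 s, during which the arm holds its last target. There are 200 camera calls.

### The job

The child guard along the front of the hob has to be made one hole longer. First fix its left-hand suction foot to the glass by pressing that foot's pump plunger down to its stop; then pull up the lock knob on the rail, slide the right-hand section outwards (to the right) to the very next hole and let the pin go fully home there. Finish while still holding the knob, pressing it down so that the pin stays fully home while I stick down the right-hand foot: leave that foot's pump alone, and leave everything else where it stands.

Things in the scene. Friction and masses are not known exactly. Their poses are not given: they have to be found in the camera images.
- guard: hob guard, fixed section (does not move): a rail fence 285 mm long, 121 mm high, bare aluminium with thin steel bars, along the front of the hob. Origin on the glass under the top rail; y runs along the rail, +y to the guard's left end (robot's left), x away from the robot. The left suction foot is at x = 0, y = 0.25, 80 mm outboard of the 121 mm high end post.
- next_hole (a point): mouth of the next hole, on top of the fixed top rail (22 mm wide, its top 115 mm above the glass), at y = -0.01 of the guard. The rail has a row of 10 mm round holes, 12 mm deep, every 40 mm at the guard's y = 0.11, 0.07, 0.03 (the pin is here at the start), -0.01 (next), -0.05, -0.09.
- reach (a joint): slide of the right-hand section along the rail, m: 0 at the start, growing outwards (along the guard's -y, to the right, guard gets longer); next hole at 0.040, stops at -0.04 and 0.08. It slides with about 3 N, weighs about 0.6 kg and stays where it is left. With the pin in a hole it has 1 mm of play either way and cannot slide.
- extension: the right-hand section: a second fence 32 mm behind the first, hung on a steel collar (34 mm wide, 44 mm long, top 122 mm above the glass) round the top rail. On the collar stands the lock's steel barrel, 19 mm across, its end 139 mm above the glass: the seat on which the knob rests when the pin is home. Origin on the glass below the barrel, axes as the guard's.
- lock_pin (a joint): height of the lock pin above fully home, m (0 to 0.014). Pulled straight up by its knob against a spring (4 N at 0, 8 N at 0.014) that pushes it home again. The pin is 8 mm thick, round-nosed, and goes 9 mm into the rail: above 0.009 it is clear and the section slides; let down between holes it rests on the rail at 0.009.
- knob: the lock knob above the barrel: upright fluted black knob, 29 mm across, 25 mm high, origin at its middle, 152 mm above the glass when the pin is home; it moves with pin and section. By its own spring and weight it rests on the barrel's end with 4.5 N. Beside the barrel 29 mm are free between the knob's middle and the collar's top.
- anchor_pump (a joint): travel of the left foot's pump plunger, m: 0 up, 0.010 down at its stop. A spring pushes it up again (3 N at 0, 9 N at the stop).
- anchor_pump_top (a point): centre of the top of the left foot's pump plunger, a flat black round cap 33 mm across, 88 mm above the glass when up; pressed straight down
- far_pump (a joint): travel of the right foot's pump plunger, m, same make as the left one: to be left alone (0)
- far_pump_top (a point): centre of the top of the right foot's pump plunger (moves with the right-hand section)
- salt_shaker: glass salt shaker, 44 mm wide, 90 mm high, upright, origin under its middle; behind the guard: a bystander
- spice_jar: glass spice jar, 45 mm wide, 100 mm high, upright, origin under its middle; behind the guard: a bystander
- teaspoon: steel teaspoon, 130x26x11 mm, lying behind the guard, origin under its middle: a bystander
- pepper_mill: wooden pepper mill, 58 mm wide, 170 mm high, upright, origin under its middle; on the hob's right rear: a bystander
- mug: striped mug, 86x120x90 mm, upright on the right worktop, origin under its middle: a bystander
- lemon: lemon, 71x53x51 mm, on the left worktop, origin under its middle: a bystander

How it is judged:
On the way, in this order (a step that is already met when the one before it is completed fails the run):
1. the left foot's pump plunger is pressed to its stop (value of joint anchor_pump above 0.0085 m), for 0.1 s.
2. the lock pin is pulled out of its hole (value of joint lock_pin above 0.0075 m and value of joint anchor_pump below 0.002 m), for 0.1 s.
3. the section is at the next hole with the pin home in it (value of joint reach between 0.037 and 0.043 m and value of joint lock_pin below 0.0015 m), for 0.2 s.
At the end, for the whole second after the job is handed in: The right-hand section stands one hole further out (0.040 within 3 mm), the lock pin fully home (within 1.5 mm); the fingers are on the knob and press it onto the barrel with over 7.5 N (4.5 N is its own spring and weight, so 3 N or more from the robot; 5 to 15 N is good); both pump plungers are up (all of step 3 and contact force between the fingers and knob above 3 N and contact force between knob and extension above 7.5 N and value of joint each of anchor_pump, far_pump below 0.002 m); the arm keeps its last pose, push and grip.
It fails at once if the right foot's pump is pressed (value of joint far_pump above 0.004 m).
It fails at once if something that only stands near is moved by more than 3 cm (distance of any of salt_shaker, spice_jar, teaspoon, pepper_mill, mug, lemon from where it was at the start of the episode above 0.03 m).
It also fails if it takes over 48 s, if anything falls off the work surface, if the arm or the gripper's body presses on something with over 40 N, if the wrist force passes 120 N, or if a joint passes its speed limit or range.

## Working session

There is one attempt and no reset: what is moved stays moved. The work goes in short steps, Python scripts to look and compute and a shell command to move; the robot and the scene stay as the last step left them, time stands still between calls to the robot, and variables do not carry over. Pictures are saved under pics/ and viewed, about 8 in all and at most 12, crops included, and the job is handed in when it is done.

```bash
mkdir -p pics
cat > h.py <<'E'
import numpy as np, cv2
from rig import manip
def snap(n):
    im,d=manip.snapshot(n); return im,d
def world(n,u,v,z):
    c=manip.camera_info(n); K=np.array(c["camera_matrix"]); R=np.array(c["rotation"])
    x=(u-K[0,2])/K[0,0]*z; y=(v-K[1,2])/K[1,1]*z
    return np.array(c["eye"])+R@np.array([x,-y,-z])
def cloud(n,d):
    c=manip.camera_info(n); K=np.array(c["camera_matrix"]); R=np.array(c["rotation"])
    v,u=np.mgrid[:d.shape[0],:d.shape[1]]
    P=np.stack([(u-K[0,2])/K[0,0]*d,-(v-K[1,2])/K[1,1]*d,-d],-1)@R.T+np.array(c["eye"])
    P[d==0]=np.nan; return P
E
python3 - <<'E'
from h import *
print(manip.state())
for n in ("scene","top"):
    print(manip.camera_info(n))
    im,d=snap(n); cv2.imwrite(f"pics/{n}0.png",cv2.cvtColor(im,cv2.COLOR_RGB2BGR)); np.save(f"{n}0.npy",d)
E
```

```text
{'time_s': 0.0, 'q': array([-1.32331395e+00,  2.63522559e-01, -4.89321505e-02,  1.25939306e+00,
        4.33764183e-05,  1.41549384e+00]), 'dq': array([ 1.06313848e-03,  2.87035296e-04,  4.27395324e-04,  5.80063591e-04,
       -7.02313741e-05, -1.47429767e-03]), 'joint_efforts': array([-1.33398185e-03, -6.37612939e+01,  3.84572625e+01,  1.33916139e-02,
       -2.00199875e-04,  1.34755447e-05]), 'ee_pos': array([ 0.2057343 , -0.48274314,  0.25282703]), 'orientation': array([-0.58964951,  0.3901419 , -0.38961318,  0.59017312]), 'wrist_force': array([-0.15505575,  0.02500917, -0.73412092]), 'moment': array([ 0.06051208,  0.00071001, -0.00194525]), 'width': 0.0854508803224585}
{'camera_matrix': array([[393.3168259 ,   0.        , 281.53340314],
       [  0.        , 393.3168259 , 207.59087886],
       [  0.        ,   0.        ,   1.        ]]), 'eye': array([-0.42407665, -0.55711528,  1.03179177]), 'rotation': array([ 0.37755976, -0.23355761, -0.46038881,  0.76872727])}
{'camera_matrix': array([[459.80576003,   0.        , 273.04002667],
       [  0.        , 459.80576003, 212.28798423],
       [  0.        ,   0.        ,   1.        ]]), 'eye': array([0.32294229, 0.01264632, 1.51296145]), 'rotation': array([-0.07136285,  0.07609828,  0.71103397, -0.6953755 ])}
```

View pics/scene0.png

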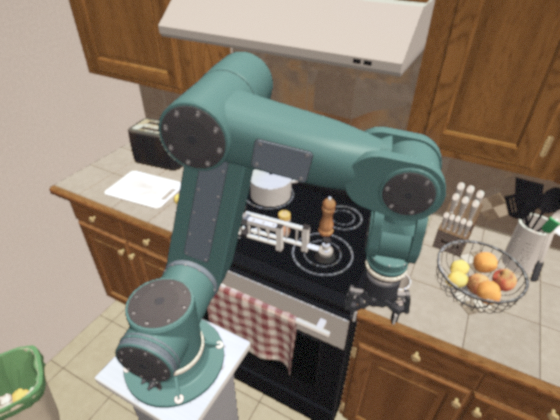

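View pics/top0.png

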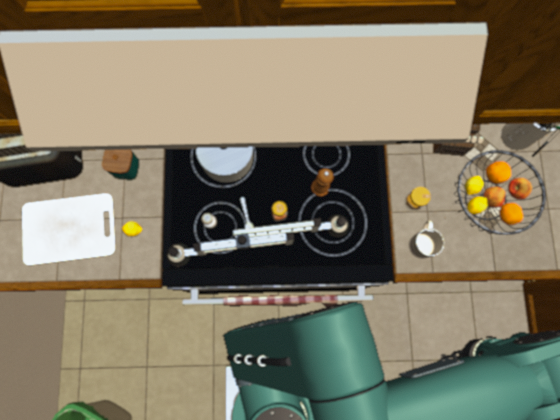

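The scene view is partly blocked by the arm. In the top view the guard runs from the left foot at about (178,253) to the right foot at about (338,224). I'll enlarge it for the knob.

```bash
sed -i 's/R=np.array(c\["rotation"\])/R=Rot.from_quat(c["rotation"]).as_matrix()/; 1i from scipy.spatial.transform import Rotation as Rot' h.py
python3 - <<'E'
from h import *
im=cv2.imread("pics/top0.png"); d=np.load("top0.npy")
c=im[195:275,160:360]; cv2.imwrite("pics/topc.png",cv2.resize(c,None,fx=4,fy=4,interpolation=cv2.INTER_CUBIC))
P=cloud("top",d); z=P[...,2]
print("R tool",Rot.from_quat(manip.state()["orientation"]).as_matrix().round(3))
for lo,hi in((.08,.094),(.105,.118),(.118,.126),(.135,.175)):
    m=(z>lo)&(z<hi)&(P[...,0]>.25)&(P[...,0]<.75)&(abs(P[...,1])<.35)
    n,l,s,ce=cv2.connectedComponentsWithStats(m.astype(np.uint8))
    for i in range(1,n):
        if s[i,4]>8: print(lo,s[i],ce[i].round(1),np.median(P[l==i],0).round(4),P[l==i].mean(0).round(4))
E
```

```text
R tool [[ 0.392 -0.     0.92 ]
 [-0.92   0.001  0.392]
 [-0.001 -1.     0.   ]]
0.08 [202 214  11  10  77] [207.1 218.4] [0.6103 0.2086 0.0853] [0.6101 0.2084 0.0856]
0.08 [336 217  11  10  78] [341.1 221.4] [ 0.5917 -0.2146  0.0868] [ 0.591  -0.2148  0.087 ]
0.08 [169 247  10  10  79] [173.4 251.7] [0.5059 0.3129 0.0869] [0.5066 0.3124 0.0869]
0.105 [234 220  81  17 394] [272.9 228.2] [0.5697 0.001  0.112 ] [0.5696 0.0012 0.1119]
0.105 [250 233  39  12 220] [268.1 238.8] [0.5363 0.0174 0.114 ] [0.5365 0.0169 0.1136]
0.105 [196 239  41  12 231] [217.2 244.9] [0.5211 0.1735 0.1141] [0.5212 0.173  0.1139]
0.118 [319 183  10   3  11] [323.3 184. ] [ 0.7052 -0.1591  0.1213] [ 0.705  -0.1596  0.1216]
0.118 [314 219   8   8  43] [317.3 222.5] [ 0.5834 -0.1348  0.1216] [ 0.5826 -0.1355  0.1217]
0.118 [285 232   9   8  53] [289.7 235.7] [ 0.5429 -0.0502  0.1211] [ 0.5434 -0.0494  0.1215]
0.118 [235 236  16  12  74] [243.  242.5] [0.5233 0.0906 0.1213] [0.5256 0.0936 0.1214]
0.118 [193 243  11   9  47] [197.2 247.2] [0.5125 0.2337 0.1217] [0.5143 0.233  0.1215]
0.135 [318 169  16  16 197] [325.4 176.1] [ 0.7213 -0.1632  0.1534] [ 0.7216 -0.1636  0.1527]
0.135 [238 235   9  10  73] [242.2 239.8] [0.5271 0.0939 0.1635] [0.5279 0.0936 0.1626]
```

View pics/topc.png

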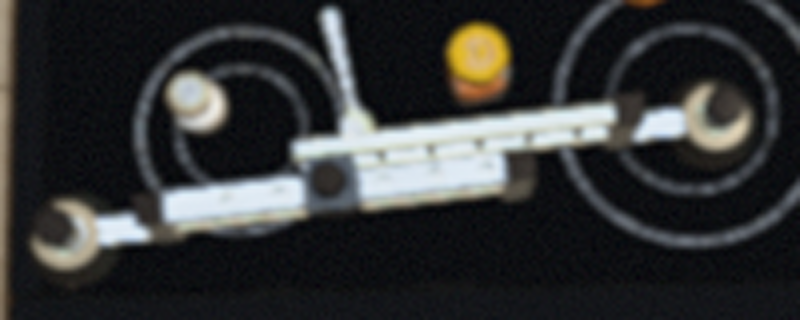

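```bash
cat >> h.py <<'E'
G=np.radians(95.6)   # yaw of tool x: along the guard's +y
def todo(p,yaw=G):
    s=manip.state(); R=Rot.from_quat(s["orientation"])
    T=Rot.from_matrix(np.array([[np.cos(yaw),0,np.sin(yaw)],[np.sin(yaw),0,-np.cos(yaw)],[0,-1,0]])) 
    print("t",s["time_s"],"shift",R.inv().apply(np.array(p)-s["ee_pos"]).round(4),"turn",(R.inv()*T).as_rotvec().round(4),"F",s["wrist_force"].round(2),"w",round(s["width"],4),"ee",s["ee_pos"].round(4),"q",s["q"].round(2))
E
python3 -m jog '[[-0.028,0,0.027,0,-0.12,0],[-0.056,0,0.054,0,-0.24,0],[-0.084,0,0.081,0,-0.36,0],[-0.112,0,0.108,0,-0.48,0],[-0.140,0,0.135,0,-0.60,0],[-0.168,0,0.162,0,-0.72,0],[-0.196,0,0.189,0,-0.84,0],[-0.224,0,0.216,0,-0.96,0]]' 0
python3 -c "
from h import *
todo([.5066,.3124,.2])"
```

```text
time_s: 0.77
ee_pos: [0.3167, -0.1904, 0.2532]
orientation: [-0.703, 0.072, -0.072, 0.703]
wrist_force: [1.1, -1.0, 0.1]
width: 0.0001Traceback (most recent call last):
  File "<string>", line 3, in <module>
    todo([.5066,.3124,.2])
    ~~~~^^^^^^^^^^^^^^^^^^
  File "h.py", line 18, in todo
    T=Rot.from_matrix(np.array([[np.cos(yaw),0,np.sin(yaw)],[np.sin(yaw),0,-np.cos(yaw)],[0,-1,0]]))
  File "scipy/spatial/transform/_rotation.pyx", line 1143, in scipy.spatial.transform._rotation.Rotation.from_matrix
ValueError: Non-positive determinant (left-handed or null coordinate frame) in rotation matrix 0: [[-0.0975829  0.         0.9952274]
 [ 0.9952274  0.         0.0975829]
 [ 0.        -1.         0.       ]].
```

```bash
sed -i 's/0,np.sin(yaw)\],\[np.sin(yaw),0,-np.cos(yaw)/0,-np.sin(yaw)],[np.sin(yaw),0,np.cos(yaw)/' h.py
python3 -c "
from h import *
todo([.5066,.3124,.2])"
```

```text
t 0.7667 shift [0.0848 0.0532 0.5308] turn [-0.     -1.8712  0.    ] F [ 1.11 -1.03  0.15] w 0.0001 ee [ 0.3167 -0.1904  0.2532] q [-0.76 -0.   -0.37  1.2   0.    1.01]
```

```bash
python3 -m jog '[[0.005,0,0.033,0,-0.117,0],[0.01,0,0.066,0,-0.234,0],[0.015,0,0.1,0,-0.351,0],[0.02,0,0.133,0,-0.468,0],[0.025,0,0.166,0,-0.585,0],[0.03,0,0.2,0,-0.7,0],[0.036,0,0.233,0,-0.82,0],[0.042,0,0.266,0,-0.935,0]]'
python3 -c "
from h import *
todo([.5066,.3124,.2])"
```

```text
time_s: 1.43
ee_pos: [0.4128, 0.0612, 0.2533]
orientation: [0.66, 0.253, -0.253, -0.66]
wrist_force: [1.2, -1.3, -0.5]
width: 0.0001
t 1.4333 shift [0.2378 0.0532 0.1239] turn [ 0.000e+00 -9.353e-01 -1.000e-04] F [ 1.18 -1.28 -0.54] w 0.0001 ee [0.4128 0.0612 0.2533] q [-0.05  0.08 -0.28  1.21 -0.    0.79]
```

```bash
python3 -m jog '[[0.03,0,0.015,0,-0.117,0],[0.06,0,0.03,0,-0.234,0],[0.09,0.01,0.046,0,-0.351,0],[0.12,0.02,0.062,0,-0.468,0],[0.15,0.03,0.077,0,-0.585,0],[0.18,0.04,0.093,0,-0.7,0],[0.21,0.05,0.108,0,-0.82,0],[0.238,0.053,0.124,0,-0.935,0]]'
python3 -m jog '[[0,0,0,0,0,0],[0,0,0,0,0,0]]'
python3 -c "
from h import *
todo([.5066,.3124,.12])"
```

```text
time_s: 2.1
ee_pos: [0.508, 0.3118, 0.1984]
orientation: [-0.475, -0.523, 0.524, 0.475]
wrist_force: [0.4, 0.1, -0.3]
width: 0.0002
time_s: 2.27
ee_pos: [0.508, 0.3113, 0.1992]
orientation: [-0.476, -0.522, 0.523, 0.476]
wrist_force: [-0.1, -0.5, 0.3]
width: 0.0001
t 2.2667 shift [0.0013 0.0792 0.0011] turn [-0.0016 -0.0048 -0.0006] F [-0.11 -0.52  0.3 ] w 0.0001 ee [0.508  0.3113 0.1992] q [ 0.41  0.41  0.02  1.19 -0.    0.32]
```

```bash
python3 -m jog '[[0.001,0.03,0.001,0,0,0],[0.001,0.06,0.001,0,0,0],[0.001,0.08,0.001,0,0,0],[0.001,0.082,0.001,0,0,0],[0.001,0.084,0.001,0,0,0],[0.001,0.086,0.001,0,0,0],[0.001,0.088,0.001,0,0,0],[0.001,0.088,0.001,0,0,0]]'
python3 - <<'E'
from h import *
todo([.5066,.3124,.1])
im,d=snap("scene"); cv2.imwrite("pics/s1.png",cv2.resize(cv2.cvtColor(im,cv2.COLOR_RGB2BGR)[170:290,170:370],None,fx=4,fy=4,interpolation=cv2.INTER_CUBIC))
E
```

```text
time_s: 2.93
ee_pos: [0.5075, 0.3111, 0.1132]
orientation: [0.477, 0.523, -0.522, -0.477]
wrist_force: [0.5, -0.8, 0.1]
width: 0.0001
t 2.9333 shift [0.0013 0.0132 0.0008] turn [ 0.0014 -0.0069  0.0005] F [ 0.54 -0.81  0.12] w 0.0001 ee [0.5075 0.3111 0.1132] q [ 0.41  0.45 -0.14  0.97 -0.    0.32]
```

View pics/s1.png

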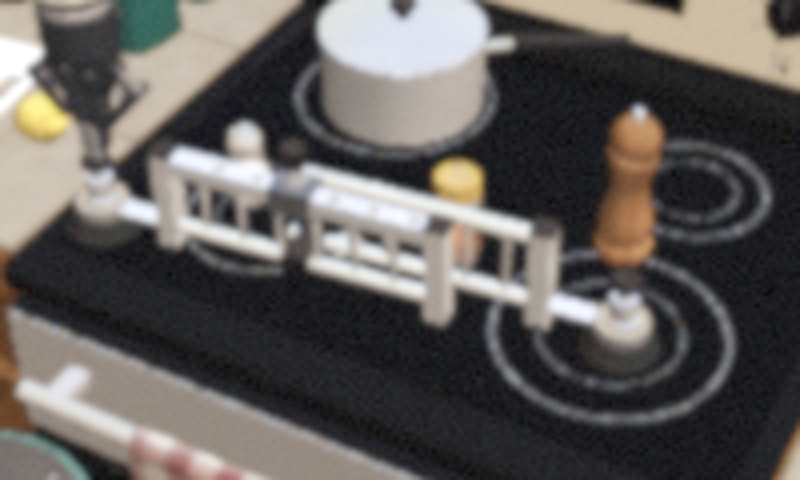

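The closed fingers are centred just above the left pump cap, at crop (97,160). The knob is at (290,150) in the crop. Next I press slowly.

```bash
python3 -m jog '[[0.001,0.002,0.001,0,0,0],[0.001,0.004,0.001,0,0,0],[0.001,0.006,0.001,0,0,0],[0.001,0.008,0.001,0,0,0],[0.001,0.008,0.001,0,0,0]]'
python3 -m jog '[[0,0.001,0,0,0,0],[0,0.002,0,0,0,0],[0,0.003,0,0,0,0],[0,0.004,0,0,0,0],[0,0.005,0,0,0,0],[0,0.005,0,0,0,0]]'
```

```text
time_s: 3.4
ee_pos: [0.5062, 0.3122, 0.1043]
orientation: [0.477, 0.523, -0.522, -0.477]
wrist_force: [-0.2, 0.9, 5.6]
width: -0.0
time_s: 3.9
ee_pos: [0.5062, 0.3122, 0.0999]
orientation: [0.477, 0.523, -0.522, -0.477]
wrist_force: [-0.2, 0.6, 9.1]
width: 0.0003
```

```bash
python3 -m jog '[[0,0.001,0,0,0,0],[0,0.002,0,0,0,0],[0,0.002,0,0,0,0]]'
python3 -m jog '[[0,0.001,0,0,0,0],[0,0.002,0,0,0,0],[0,0.002,0,0,0,0],[0,0.002,0,0,0,0]]'
```

```text
time_s: 4.15
ee_pos: [0.5063, 0.3123, 0.0996]
orientation: [0.477, 0.523, -0.521, -0.476]
wrist_force: [-8.6, -2.7, 33.3]
width: -0.0002
time_s: 4.48
ee_pos: [0.5065, 0.3124, 0.0993]
orientation: [0.477, 0.524, -0.521, -0.476]
wrist_force: [-16.2, -6.9, 59.4]
width: 0.0003
```

```bash
python3 -m jog '[[0,-0.02,0,0,0,0],[0,-0.06,0,0,0,0],[0,-0.1,0,0,0,0],[0,-0.115,0,0,0,0],[-0.03,-0.115,0,0,0,0],[-0.07,-0.115,0,0,0,0],[-0.11,-0.115,0,0,0,0],[-0.15,-0.115,0,0,0,0]]' 0.06
python3 - <<'E'
from h import *
todo([.5277,.0937,.205])
E
```

```text
time_s: 5.15
ee_pos: [0.5193, 0.1612, 0.2101]
orientation: [-0.476, -0.522, 0.523, 0.476]
wrist_force: [0.8, 0.9, 0.3]
width: 0.0601
t 5.15 shift [-0.068   0.0051 -0.0022] turn [-0.0002 -0.0055 -0.0001] F [0.83 0.93 0.34] w 0.0601 ee [0.5193 0.1612 0.2101] q [ 0.15  0.31 -0.1   1.16 -0.    0.06]
```

```bash
python3 -m jog '[[-0.03,0,-0.001,0,-0.005,0],[-0.06,0,-0.002,0,-0.005,0],[-0.067,0,-0.002,0,-0.005,0],[-0.067,0,-0.002,0,-0.005,0],[-0.067,0,-0.002,0,-0.005,0]]'
python3 - <<'E'
from h import *
todo([.5277,.0937,.155])
im,d=snap("scene"); cv2.imwrite("pics/s2.png",cv2.resize(cv2.cvtColor(im,cv2.COLOR_RGB2BGR)[170:270,190:340],None,fx=5,fy=5,interpolation=cv2.INTER_CUBIC))
P=cloud("scene",d); m=(np.linalg.norm(P[...,:2]-[.5277,.0937],axis=-1)<.03)&(P[...,2]>.159)&(P[...,2]<.169)
print(m.sum(),P[m].mean(0) if m.any() else 0)
E
```

```text
time_s: 5.57
ee_pos: [0.5276, 0.0962, 0.2101]
orientation: [-0.475, -0.523, 0.523, 0.476]
wrist_force: [-0.5, 0.4, -0.2]
width: 0.0597
t 5.5667 shift [-0.0026  0.0551  0.0001] turn [-0.0004 -0.0023  0.0003] F [-0.49  0.37 -0.22] w 0.0597 ee [0.5276 0.0962 0.2101] q [ 0.03  0.3  -0.11  1.16  0.   -0.07]
29 [0.52522621 0.09222815 0.163451  ]
```

View pics/s2.png

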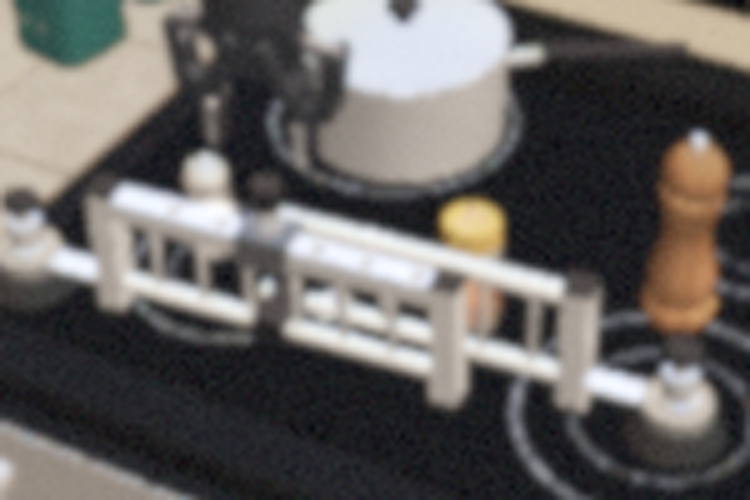

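```bash
python3 -m jog '[[-0.002,0.02,0,0,0,0],[-0.002,0.04,0,0,0,0],[-0.002,0.05,0,0,0,0],[-0.002,0.055,0,0,0,0],[-0.002,0.055,0,0,0,0],[-0.002,0.055,0,0,0,0]]'
python3 -m jog '[[0,0,0,0,0,0],[0,0,0,0,0,0],[0,0,0,0,0,0],[0,0,0,0,0,0],[0,0,0,0,0,0],[0,0,0,0,0,0]]' 0.02
python3 - <<'E'
from h import *
todo([.5277,.0937,.155])
E
```

```text
time_s: 6.12
ee_pos: [0.528, 0.0949, 0.1557]
orientation: [0.475, 0.524, -0.524, -0.475]
wrist_force: [1.0, -0.2, 0.2]
width: 0.06
time_s: 6.62
ee_pos: [0.5283, 0.0943, 0.1561]
orientation: [0.476, 0.524, -0.523, -0.475]
wrist_force: [-0.7, 2.5, 6.5]
width: 0.0248
t 6.6167 shift [-0.0005  0.0011  0.0006] turn [ 0.0014 -0.0014  0.0004] F [-0.75  2.46  6.5 ] w 0.0248 ee [0.5283 0.0943 0.1561] q [ 0.02  0.33 -0.22  1.02  0.   -0.07]
```

```bash
python3 -m jog '[[0,0,0,0,0,0],[0,0,0,0,0,0],[0,0,0,0,0,0]]'
python3 - <<'E'
from h import *
im,d=snap("scene"); cv2.imwrite("pics/s3.png",cv2.resize(cv2.cvtColor(im,cv2.COLOR_RGB2BGR)[180:250,210:310],None,fx=7,fy=7,interpolation=cv2.INTER_CUBIC))
E
```

```text
time_s: 6.87
ee_pos: [0.5283, 0.0943, 0.1561]
orientation: [0.476, 0.524, -0.523, -0.475]
wrist_force: [-1.8, 1.3, 6.8]
width: 0.0249
```

View pics/s3.png

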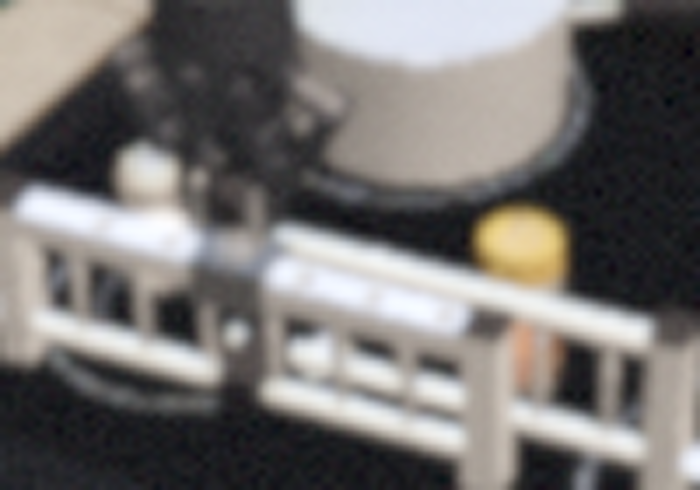

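The fingers hold the knob on both sides, at (205,205) and (257,215). Now I pull it up.

```bash
python3 -m jog '[[0,-0.002,0,0,0,0],[0,-0.004,0,0,0,0],[0,-0.006,0,0,0,0],[0,-0.008,0,0,0,0],[0,-0.010,0,0,0,0],[0,-0.012,0,0,0,0],[0,-0.012,0,0,0,0],[0,-0.012,0,0,0,0]]'
```

```text
time_s: 7.58
ee_pos: [0.5281, 0.0941, 0.1673]
orientation: [0.475, 0.524, -0.523, -0.475]
wrist_force: [4.8, 2.4, -7.6]
width: 0.0247
```

```bash
python3 -m jog '[[-0.003,0,0,0,0,0],[-0.009,0,0,0,0,0],[-0.016,0,0,0,0,0],[-0.023,0,0,0,0,0],[-0.030,0,0,0,0,0],[-0.036,0,0,0,0,0],[-0.04,0,0,0,0,0],[-0.04,0,0,0,0,0]]'
python3 -m jog '[[0,0,0,0,0,0],[0,0,0,0,0,0]]'
python3 -c "
from h import *
todo([.5322,.0545,.1673])"
```

```text
time_s: 8.25
ee_pos: [0.5321, 0.0535, 0.1673]
orientation: [0.476, 0.523, -0.523, -0.475]
wrist_force: [5.9, -1.4, -8.0]
width: 0.025
time_s: 8.42
ee_pos: [0.5321, 0.0537, 0.1673]
orientation: [-0.476, -0.523, 0.524, 0.475]
wrist_force: [5.7, -2.3, -7.8]
width: 0.0246
t 8.4167 shift [ 0.0008 -0.     -0.0001] turn [ 0.0004 -0.0021 -0.0012] F [ 5.68 -2.3  -7.82] w 0.0246 ee [0.5321 0.0537 0.1673] q [-0.05  0.32 -0.2   1.05 -0.   -0.15]
```

```bash
python3 -m jog '[[0.0005,0.002,0,0,0,0],[0.0005,0.004,0,0,0,0],[0.0005,0.006,0,0,0,0],[0.0005,0.008,0,0,0,0],[0.0005,0.010,0,0,0,0],[0.0005,0.011,0,0,0,0],[0.0005,0.011,0,0,0,0]]'
python3 -c "
from h import *
todo([.5322,.0545,.1561])"
```

```text
time_s: 9.0
ee_pos: [0.532, 0.0545, 0.1563]
orientation: [0.476, 0.523, -0.523, -0.475]
wrist_force: [5.8, -0.2, -5.5]
width: 0.025
t 9.0 shift [-0.0001  0.0002 -0.0002] turn [ 0.0006 -0.0017 -0.0005] F [ 5.75 -0.19 -5.52] w 0.025 ee [0.532  0.0545 0.1563] q [-0.05  0.33 -0.23  1.02 -0.   -0.15]
```

```bash
python3 -m jog '[[0,0.0005,0,0,0,0],[0,0.001,0,0,0,0],[0,0.001,0,0,0,0],[0,0.001,0,0,0,0]]'
python3 -m jog '[[0,0.0005,0,0,0,0],[0,0.0005,0,0,0,0],[0,0.0005,0,0,0,0]]'
```

```text
time_s: 9.33
ee_pos: [0.5321, 0.0546, 0.1561]
orientation: [0.476, 0.524, -0.523, -0.475]
wrist_force: [1.6, -1.5, 7.5]
width: 0.0246
time_s: 9.58
ee_pos: [0.5321, 0.0546, 0.156]
orientation: [0.476, 0.524, -0.523, -0.475]
wrist_force: [-1.4, -1.1, 13.6]
width: 0.025
```

```bash
python3 -m jog '[[0,-0.0003,0,0,0,0],[0,-0.0003,0,0,0,0],[0,-0.0003,0,0,0,0],[0,-0.0003,0,0,0,0],[0,-0.0003,0,0,0,0],[0,-0.0003,0,0,0,0]]'
python3 - <<'E'
from h import *
im,d=snap("scene"); cv2.imwrite("pics/s4.png",cv2.resize(cv2.cvtColor(im,cv2.COLOR_RGB2BGR)[170:290,190:350],None,fx=5,fy=5,interpolation=cv2.INTER_CUBIC))
todo([.5322,.0545,.1561])
_,d2=snap("top"); a=cloud("top",np.load("top0.npy")); b=cloud("top",d2)
for P in (a,b):
    for c0 in ([.591,-.2148],[.595,-.2546]):
        m=(np.linalg.norm(P[...,:2]-c0,axis=-1)<.03)&(P[...,2]>.08)&(P[...,2]<.094); print(m.sum(),P[m].mean(0).round(4) if m.any() else 0)
E
```

```text
time_s: 10.08
ee_pos: [0.5321, 0.0546, 0.1561]
orientation: [0.476, 0.524, -0.523, -0.475]
wrist_force: [0.7, -0.5, 9.6]
width: 0.0251
t 10.1333 shift [-0.0001 -0.     -0.0001] turn [ 0.0016 -0.0016 -0.0007] F [ 1.6  -1.47 10.32] w 0.0247 ee [0.5321 0.0546 0.1561] q [-0.05  0.33 -0.23  1.02 -0.   -0.15]
78 [ 0.591  -0.2148  0.087 ]
8 [ 0.5932 -0.228   0.087 ]
7 [ 0.5925 -0.2345  0.0862]
76 [ 0.5958 -0.2555  0.0871]
```

View pics/s4.png

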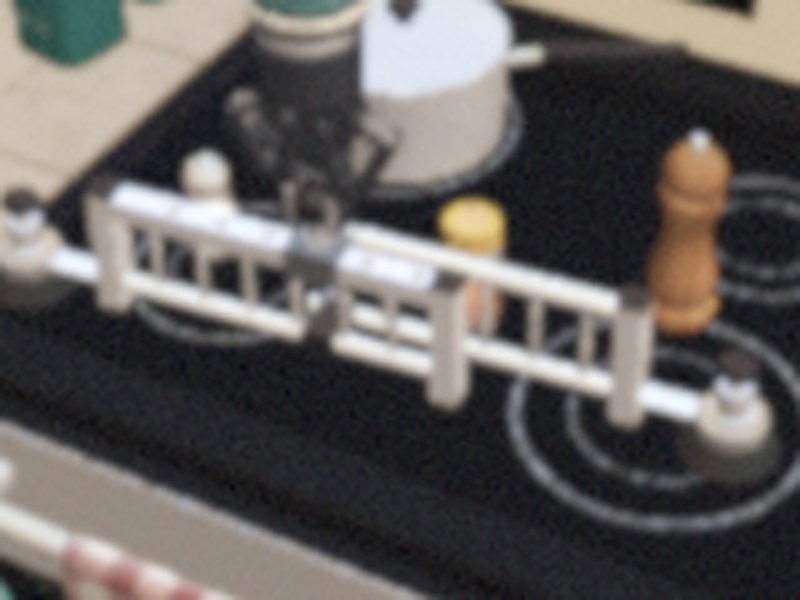

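The knob is gripped at (318,200), the right foot has moved out by about 41 mm, and both pump caps are up. The TCP is back at the grasp height of 0.1561, so the pin is home and the arm is pushing about 10 N. I'll hand in.

```bash
python3 -c "
from h import *
print(manip.sign_off()); s=manip.state(); print(s['time_s'],s['wrist_force'],s['ee_pos'])"
```

```text
the job is handed in; nothing more can be done
None
the job is handed in; nothing more can be done
```

The guard is one hole longer, and I handed the job in at about 10 s with the arm still gripping the knob and pressing it down. No verdict is reported, so these are my own checks.

- **Left foot:** I pressed its pump plunger until the force rose sharply (9 N, then 33 N, then 59 N), which showed it was on its stop. I then released it, and it is up in the last picture.
- **Lock pin and slide:** I pulled the knob up about 11 mm; the wrist force of −7.6 N matched the pin's spring. I then slid the section 40 mm by the arm's own reading. The camera showed the right foot about 41 mm further out, and I take that 1 mm difference as measurement error.
- **Pin home:** the tool came back down to its starting grasp height (0.1561 m). The force turned to a push only there, and not about 9 mm higher as it would if the pin were resting on the rail.
- **Final hold:** the arm was pushing the knob down with about 10 N.
- **Right foot and bystanders:** the right pump cap measured 87 mm high before and after, so it was not pressed. The salt shaker, spice jar and pepper mill look unmoved. I did not check the teaspoon, mug or lemon at the end.
- **Reading that disagreed:** the gripper showed a 25 mm opening on the 29 mm knob. The grip held throughout without slipping, and I did not find the cause.

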